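Free the jammed feed gate of the fitting dispenser

TASK

The dispenser's feed gate has jammed: take the mallet and, striking the gate with nothing but the mallet, tap its two side ears down in turn with light taps, a little on each side so that neither ear ever gets more than 8 mm lower than the other, until both ears are fully down on their stop brackets. Then stand the mallet back upright on its rubber pad and let go of it, and press the round rubber button all the way down so that the tray drops fully forward, easing the button back up slowly so the tray shuts without slamming. Leave the other things on the counter where they are.

Things in the scene. Friction and masses are not known exactly. Their poses are not given: they have to be found in the camera images.
- dispenser: Grey steel dispenser, fixed, upright, may be yawed. Origin on the counter under its main housing; own -x is its front (robot side), +y its left from there. Housing 100 mm wide (y -50..50), x -50..50 mm, roof 147 mm high; rear hopper x 50..120 mm, 178 mm high; front console x -155..-50 mm, 75 mm high, with the button. Foot plate 140 mm wide, 6 mm thick.
- gate: Feed gate: steel crossbar through the housing with a flat ear on each side; origin at its middle, z vertical when level. Jammed high: an ear yields only while pushed down with about 6 N (2 N more at 0.05 m/s, 7 N more at 0.15 m/s) and stays where it is left, no spring. Pushing one ear lowers that ear alone and cocks the gate (8 mm difference = 0.05 rad).
- ear_left (a point): Centre of the flat top of the left ear (dispenser's own x 0, y +80 mm; the point moves with the ear). Ear 60 mm in x, 52 mm in y (54 to 106 mm), 12 mm thick. Its top is 100 mm above the counter when fully down on the stop bracket, 117 to 122 mm at the start.
- ear_right (a point): The same for the right ear (own y -80 mm): top 100 mm above the counter when fully down, 117 to 122 mm at the start. Both brackets are firm stops.
- button (a joint): Round rubber push button, 44 mm diameter, on top of the front console; joint value 0 released, 0.018 m fully down. A spring pushes it back; fully down takes about 7 N. It is linked to the tray in both directions.
- button_top (a point): Centre of the button's top face (it moves with the button); pressed straight down.
- tray (a joint): Drop tray at the front foot of the dispenser, hinged along its lower edge; 0 rad shut (upright), about 1.0 rad fully dropped forward. It follows the button: 1.0 rad for 18 mm.
- mallet: Mallet, 203 mm, 0.32 kg, standing on its head: upright black rubber cylinder 56 mm diameter, 80 mm tall, grey band; origin at the centre of the lower face (the striking face), z up. Wooden handle: level bar 24 mm wide, 28 mm tall, centre line 40 mm above the lower face, along own -x from the head to x = -175 mm. Centre of mass 16 mm from the head axis towards the handle.
- pad: Grey rubber pad 140 x 140 mm, 6 mm thick, fixed on the counter; the mallet stands on it. Origin at the centre of its underside.
- pan: Shallow aluminium parts pan 180 x 150 mm, 35 mm high, bystander fixed on the counter; the brass nut and the steel plug stand in it.
- nut: Brass compression nut, hexagonal, 62 mm across flats, 46 mm high, in the pan; bystander.
- adapter: White plastic spigot adapter, 68 mm diameter, 95 mm high, upright; bystander.
- plug: Steel pipe plug, 62 mm diameter, 66 mm high, square head up, in the pan; bystander.
- clamp: Stainless spring band clamp, ring 72 mm diameter, 16 mm high, lying flat; bystander.
- spray: Plain aluminium can, 60 mm diameter, 170 mm high, upright; bystander.
- wrench: Steel wrench 170 mm long lying flat; bystander.
- carton: Closed carton 90 x 120 x 60 mm; bystander.
Things that resemble listed ones, but are neither listed nor needed, are in the scene too. Leave any orange look-alike of the mallet alone.

How it is judged (in metres and radians):
On the way, in this order (a step that is already met when the one before it is completed fails the run):
1. both ears of the gate are down on their brackets (z of each of ear_left, ear_right in the frame of dispenser below 0.103 m), for 0.2 s.
2. the mallet stands upright on its pad, let go (horizontal distance between mallet and pad below 0.06 m and height (world z) of mallet below 0.012 m and angle between mallet's own z axis and vertical below 0.1 rad and contact force between the fingers and mallet below 0.1 N), for 0.2 s.
3. the button is pressed fully and the tray has dropped forward (value of joint tray above 0.85 rad), for 0.2 s.
At the end, for the whole second after the job is handed in: Both ears within 3 mm of fully down on their brackets; the mallet upright (within 0.1 rad), at rest, its foot on the pad and within 60 mm of the pad's centre; the tray shut (below 0.08 rad) and the button up (all of step 1 and horizontal distance between mallet and pad below 0.06 m and height (world z) of mallet below 0.012 m and angle between mallet's own z axis and vertical below 0.1 rad and linear speed of mallet below 0.02 m/s and value of joint tray below 0.08 rad); the robot touches nothing.
It fails at once if the gate is cocked: one ear more than 9 mm lower than the other (0.057 rad) (angle between gate's own z axis and vertical above 0.057 rad).
It fails at once if a hard blow: the mallet meets the gate while moving faster than 0.4 m/s (contact force between mallet and gate above 1 N and linear speed of mallet above 0.4 m/s).
It fails at once if the gate is pushed with the gripper or arm instead of the mallet (contact force between any of the fingers, the arm and gate above 1 N).
It fails at once if the tray slams shut (closing faster than 3 rad/s) (velocity of joint tray below -3 rad/s).
It fails at once if a bystander is moved more than 30 mm (distance of any of nut, adapter, plug, clamp, spray, wrench, carton from where it was at the start of the episode above 0.03 m).
It also fails if it takes over 72 s, if anything falls off the work surface, if the arm or the gripper's body presses on something with over 40 N, if the wrist force passes 120 N, or if a joint passes its speed limit or range.

ROBOT

A 6-joint arm with a two-finger parallel gripper is mounted at the origin on the work surface. World frame = base frame: x ahead of the robot, y to its left, z up, the work surface at z = 0. Lengths are in m, angles in degrees, forces in N, time in s.
With the tool pointing down it reaches from about 0.25 to 0.725 m from the base axis. Payload 9.7 kg.
Tool frame: the origin (TCP) lies at the very end of the fingers, on their centre line; the grasp point (between the pads) lies 19 mm behind it; y points along the fingers, x is the direction in which the jaws open and shut, and the axes are right-handed (so a half turn about y gives the same grasp; the last joint's range is limited). The gripper opens to 85 mm and grips with 20 to 120 N. Pads are 22 mm wide; open, the fingers measure 114 mm over their backs; the gripper's body (76 mm by 85 mm) begins 54 mm behind the grasp point. The pads swing forward as they close: fully open they stand 13 mm farther back than shut.
Start: joints at [-63.255, 4.979, 10.078, 95.1, 0, 90], TCP at [0.248, -0.491, 0.231] pointing down, gripper open.
Joint ranges: [-179.16, 179.16], [-48.56, 103.87], [-65.8, 70.77], [-126.05, 130.52], [-82.76, 87.17], [-180, 180]. Speed limits (degrees/s): [127.2, 127.2, 147.25, 180, 180, 180].

INTERFACE

Orientations are given as [roll, pitch, yaw] about the fixed x, y, z axes, in that order (R = Rz(yaw) Ry(pitch) Rx(roll)).
In Python, from workcell import bot gives the robot as it stands.
- The arm moves only by the shell command python3 -m jog 'ROWS' [FORCE]. ROWS is JSON, a list of rows, each a list of 7 numbers: the closure, from 0 (fully open) to 1 (shut), then the shift along the world's x, y, z in units of 25 mm (1.0 is 25 mm), then the turn, a rotation vector about the world's x, y, z in units of 5 degrees (1.0 is 5 degrees). A call has 1 to 5 rows; each row is the pose to reach, as a shift and turn from the pose commanded when the call began; what a row does not reach only later rows make up. A row lasts 1/10 s, in which the tool goes at most 50 mm and 8.59 degrees, less where a joint would pass 70% of its speed; a pose out of reach is approached as far as the arm can. A call with a gripper value outside its range is refused whole. The fingers move at their own pace and stop on an object; FORCE is the grip in N (left out, the last holds). Time passes only in rows, so rows that repeat a pose let the fingers close. It gives the time, the measured TCP pose, the force and the opening at its end, in the units of the state.
- bot.get_obs(): the state, without advancing time (a new reading comes with each control period).
- bot.camera(name): name is "scene" or "side" or "wrist"; returns (picture, depth): 400x640x3 uint8, red, green, blue; 400x640 float32, m along the optical axis (not along the pixel's ray), 0 where there is no reading.
- bot.camera_model(name): a dict with "fx", "fy", "cx", "cy" (pixels), "k1" (the pictures are not rectified: a ray, as slopes to the right and down, at radius r is drawn at 1 + k1 r^2 times it, then the intrinsics apply), "rvec" (rotation vector, rad) and "tvec" (3), from world to camera coordinates, as OpenCV has them; the wrist camera has in their place "tool_from_camera" (4x4, takes a point from camera to tool coordinates, whose origin is the TCP and whose axes are the tool frame's). Camera axes: x right, y down, z forward; pixel columns grow to the right and rows downward; lengths in m; the calibration is good to about 2 mm. A picture is of the moment at which its call begins: read the wrist's pose just before it. camera_model takes no time and is no camera call.
- bot.job_done(): hands the job in, once; it reports no verdict.
Trained networks look in the newest picture that a camera, given by its name, has taken for a name from the list of things; names that differ only in an ending like _2 or _b are one class to them, and where a whole thing is asked for, a point or a joint stands for the part that bears it (a point fixed in the world has none). Each returns a list of dicts, best first, with "conf" (0 to 1); they miss things now and then, are a little off and sometimes report something else, mostly with a low value. They report only what shows in the picture. A call takes as long as a camera call. They do not tell look-alikes from the thing itself.
- bot.regions_of(camera, label): "pixels" (400x640 bool, what is visible of it) and "point" ([row, column] in pixels, amid what is visible of it).
The state is a dict: "time": time; "q": joint angles; "qd": joint speeds; "joint_efforts": joint torques, N m; "ee_pos": TCP position; "tcp_rot": TCP orientation; "wrist_force": force on the tool from outside, world axes, zero at the start; "torque": the same for the moment, N m; "opening": finger opening in m.
Only numpy, scipy, OpenCV 4.12 (cv2) and the standard library are available. Lean on these libraries where they do the work, as an engineer would, in place of code of your own. Each camera call takes 0.05 s, during which the arm holds its last target. There are 200 camera calls.

## Working session

There is one attempt and no reset: what is moved stays moved. The work goes in short steps, Python scripts to look and compute and a shell command to move; the robot and the scene stay as the last step left them, time stands still between calls to the robot, and variables do not carry over. Pictures are saved under pics/ and viewed, about 8 in all and at most 12, crops included, and the job is handed in when it is done.

```bash
mkdir -p pics; ls; cat > h.py <<'E'
import numpy as np, cv2, json
from workcell import bot
from scipy.spatial.transform import Rotation as R
def world(name, pix, depth, obs=None):
    """pix Nx2 (row,col) -> world Nx3"""
    m=bot.camera_model(name); pix=np.atleast_2d(pix).astype(int)
    K=np.array([[m['fx'],0,m['cx']],[0,m['fy'],m['cy']],[0,0,1.]])
    uv=pix[:,::-1].astype(np.float64).reshape(-1,1,2)
    s=cv2.undistortPoints(uv,K,np.array([m['k1'],0,0,0.])).reshape(-1,2)
    z=depth[pix[:,0],pix[:,1]]
    c=np.c_[s*z[:,None],z]
    if 'rvec' in m:
        Rm=cv2.Rodrigues(np.array(m['rvec'],float))[0]
        return (c-np.array(m['tvec']).ravel())@Rm
    T=np.array(m['tool_from_camera']); t=c@T[:3,:3].T+T[:3,3]
    return t@R.from_euler('xyz',obs['tcp_rot'],degrees=True).as_matrix().T+np.array(obs['ee_pos'])
def save(n,img): cv2.imwrite('pics/'+n+'.png',img[:,:,::-1])
E
python3 - <<'E'
from h import *
o=bot.get_obs();print(o)
for n in('scene','side'):
    im,d=bot.camera(n);save(n,im);np.save(n+'_d.npy',d)
    for l in('mallet','dispenser','gate','button','pad','ear_left','ear_right','tray','carton','spray','adapter','wrench','clamp','pan'):
        for r in bot.regions_of(n,l)[:3]:
            p=np.argwhere(r['pixels']);w=world(n,p,d);ok=d[p[:,0],p[:,1]]>0
            w=w[ok]
            print(n,l,round(r['conf'],2),r['point'],len(p),np.round(np.median(w,0),3),np.round(np.percentile(w,2,axis=0),3),np.round(np.percentile(w,98,axis=0),3)) if len(w) else 0
E
```

```text
pics
{'time': 0.0, 'q': array([-6.32548485e+01,  5.01210017e+00,  1.00357924e+01,  9.50999482e+01,
       -1.53346296e-03,  8.99995309e+01]), 'qd': array([ 0.08228184,  0.14295995, -0.03585111,  0.00685961,  0.01291732,
       -0.00768316]), 'joint_efforts': array([-3.30603802e-05, -5.20389855e+01,  4.64800358e+01,  1.62167352e-02,
        4.97034171e-05,  1.57092677e-05]), 'ee_pos': array([ 0.24740542, -0.49096367,  0.23058546]), 'tcp_rot': array([-9.00015328e+01,  7.62559453e-02, -6.32543794e+01]), 'wrist_force': array([-0.11739598,  1.50310165, -0.98682682]), 'torque': array([0.03539609, 0.00675103, 0.06559846]), 'opening': 0.0855175723082699}
scene mallet 0.92 [242.9, 405.5] 829 [0.466 0.328 0.059] [ 0.316  0.295 -0.003] [0.51  0.353 0.089]
scene mallet 0.79 [295.8, 475.5] 928 [0.391 0.56  0.053] [ 0.337  0.536 -0.002] [0.533 0.593 0.083]
scene dispenser 0.91 [192.5, 313.1] 4347 [0.59  0.043 0.116] [ 0.423 -0.071  0.002] [0.69  0.108 0.178]
scene gate 0.87 [202.3, 318.2] 501 [0.57  0.077 0.118] [ 0.515 -0.093  0.059] [0.615 0.12  0.124]
scene button 0.54 [177.7, 346.8] 162 [0.459
[... 2753 characters left out ...]
089]
side spray 0.59 [289.5, 269.7] 1191 [0.604 0.465 0.123] [0.582 0.391 0.001] [0.681 0.477 0.172]
side adapter 0.51 [144.5, 309.0] 277 [ 0.693 -0.272  0.055] [ 0.64  -0.353  0.001] [ 0.727 -0.055  0.176]
side adapter 0.24 [197.6, 270.3] 152 [0.777 0.013 0.008] [ 0.716 -0.013  0.001] [0.862 0.039 0.013]
side wrench 0.59 [196.8, 269.4] 202 [0.778 0.012 0.008] [ 0.713 -0.015  0.001] [0.869 0.041 0.013]
side clamp 0.46 [257.0, 250.0] 201 [0.745 0.286 0.011] [ 0.712  0.24  -0.001] [0.783 0.324 0.019]
side clamp 0.34 [194.2, 354.1] 161 [0.455 0.047 0.109] [0.433 0.021 0.087] [0.478 0.06  0.113]
side pan 0.91 [155.6, 358.1] 890 [ 0.513 -0.286  0.017] [ 0.429 -0.374  0.001] [ 0.606 -0.215  0.051]
```

View pics/scene.png

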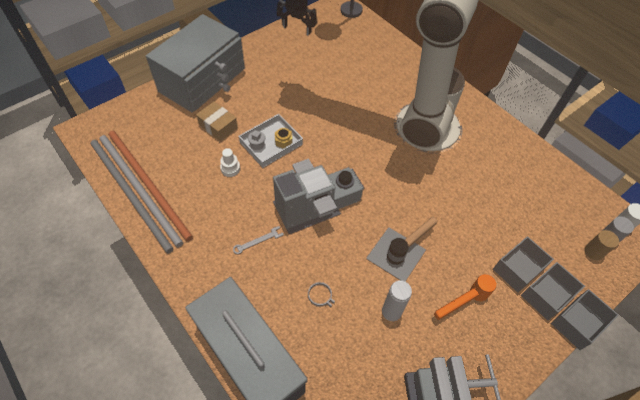

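```bash
python3 - <<'E'
import cv2,numpy as np
im=cv2.imread('pics/scene.png')[130:350,250:550]
cv2.imwrite('pics/crop1.png',cv2.resize(im,None,fx=2.6,fy=2.6,interpolation=cv2.INTER_CUBIC))
E
```

```text
(no output)
```

View pics/crop1.png

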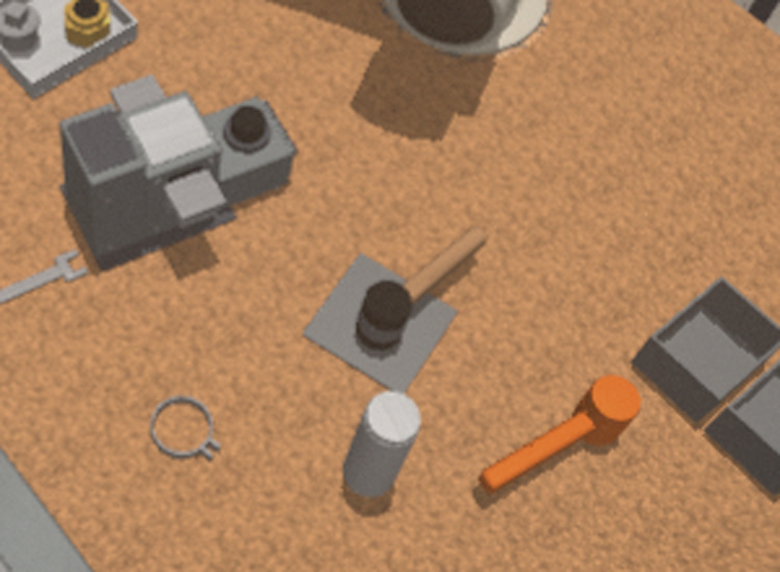

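Two mallet candidates appear: the black head with wooden handle on the grey pad at scene pixel (397,250), and the orange look-alike at (485,288). I choose the black and wooden one. The crop confirms the choice: the ears are at about (327,203) and (303,168), and the button is at (346,178). Next I measure the geometry.

```bash
cat > meas.py <<'E'
from h import *
from scipy.optimize import minimize
P=[];N=[]
pp=np.argwhere(np.ones((400,640)))
for n in('scene','side'):
    d=np.load(n+'_d.npy');w=world(n,pp,d);w=w[d.ravel()>0];P.append(w)
def box(w,lo,hi): return w[np.all((w>lo)&(w<hi),1)]
for n,w in zip(('scene','side'),P):
    h=box(w,[.30,.27,.075],[.54,.38,.1]);print(n,'headtop',h[:,2].mean(),(h[:,:2].min(0)+h[:,:2].max(0))/2,np.ptp(h[:,:2],0),len(h))
    hd=box(w,[.29,.27,.045],[.56,.38,.066]); c=np.median(h[:,:2],0)
    hd=hd[np.linalg.norm(hd[:,:2]-c,axis=1)>.045]
    v=cv2.fitLine(hd[:,:2].astype(np.float32),cv2.DIST_HUBER,0,.01,.01).ravel();print(' handle',v,'yaw',np.degrees(np.arctan2(v[1],v[0])),hd.min(0),hd.max(0),np.median(hd[:,2]))
    pd=box(w,[.37,.22,.002],[.57,.42,.014]);pd=cv2.minAreaRect(pd[:,:2].astype(np.float32));print(' pad',pd)
    r=box(w,[.4,-.12,.138],[.75,.16,.156]);print(' roof',cv2.minAreaRect(r[:,:2].astype(np.float32)),r[:,2].mean())
    r=box(w,[.4,-.12,.068],[.52,.16,.082]);print(' console',cv2.minAreaRect(r[:,:2].astype(np.float32)),r[:,2].mean())
    r=box(w,[.42,-.02,.085],[.5,.12,.12]);r=r[r[:,2]>.1];print(' button',(r.min(0)+r.max(0))/2,np.ptp(r,0),np.median(r[:,2]))
    for k,(a,b) in {'L':(.07,.15),'R':(-.12,-.03)}.items():
        r=box(w,[.5,a,.108],[.65,b,.132]);print(' ear',k,len(r),cv2.minAreaRect(r[:,:2].astype(np.float32)),np.median(r[:,2]))
E
python3 meas.py
```

```text
scene headtop 0.08366384230032387 [0.48367831 0.32754556] [0.0578489 0.0557307] 255
 handle [0.99894285 0.04596969 0.37564355 0.32335448] yaw 2.634798 [0.30854015 0.30921779 0.04502415] [0.43856247 0.33691766 0.06566032] 0.057363225074088336
 pad ((0.4699879586696625, 0.32016515731811523), (0.19965428113937378, 0.19938918948173523), 0.1855943351984024)
 roof ((0.6003128290176392, 0.008328497409820557), (0.10465707629919052, 0.1728048324584961), 78.81513977050781) 0.14490437696136785
 console ((0.45871683955192566, 0.04243483394384384), (0.10455797612667084, 0.10561192035675049), 75.9807357788086) 0.07378178339916211
 button [0.45599904 0.04124936 0.10728231] [0.04380165 0.0434448  0.01427513] 0.10675261905687666
 ear L 301 ((0.5748361945152283, 0.09214092046022415), (0.058708447962999344, 0.07839635759592056), 77.21023559570312) 0.11914060670439229
 ear R 188 ((0.5449758768081665, -0.06901688873767853), (0.04353228956460953, 0.06049571931362152), 75.52848815917969) 0.11636767785623062
side headtop 0.08580462354584244 [0.48032668 0.32469401] [0.05425619 0.05778052] 284
 handle [0.9995
[... 194 characters left out ...]
.19953694939613342, 0.19965972006320953), 89.95555877685547)
 roof ((0.5970467329025269, 0.005996987223625183), (0.10477548092603683, 0.16928048431873322), 75.96885681152344) 0.1472627439249487
 console ((0.4614033102989197, 0.03885984048247337), (0.1046343669295311, 0.117011159658432), 75.44776916503906) 0.07560789427603327
 button [0.45370487 0.04077782 0.10735673] [0.04298875 0.04185065 0.0140342 ] 0.11001451414556784
 ear L 237 ((0.57065749168396, 0.09585531800985336), (0.08934380114078522, 0.0512295737862587), 0.41873112320899963) 0.12190753681002643
 ear R 87 ((0.5410961508750916, -0.0793738067150116), (0.029314404353499413, 0.059215568006038666), 76.88726806640625) 0.11957447183816187
```

```bash
python3 -m jog '[[0,0.4,1.2,0.6,0,0,1.6],[0,0.8,2.4,1.2,0,0,3.2],[0,1.2,3.6,1.7,0,0,4.8],[0,1.6,4.9,1.7,0,0,6.4],[0,2,6.4,1.7,0,0,8]]'
python3 -m jog '[[0,0.4,1.2,0.4,0,0,1.6],[0,0.8,2.4,0.8,0,0,3.2],[0,1.2,3.6,1.2,0,0,4.8],[0,1.6,4.9,1.7,0,0,6.4],[0,2,6.4,1.7,0,0,8]]'
python3 -m jog '[[0,0.4,1.2,0.6,0,0,1.6],[0,0.8,2.4,1.2,0,0,3.2],[0,1.2,3.6,1.7,0,0,4.8],[0,1.6,4.9,1.7,0,0,6.4],[0,2,6.4,1.7,0,0,8]]'
python3 - <<'E'
from h import *
print(np.round(bot.camera_model('wrist')['tool_from_camera'],3))
o=bot.get_obs();print(o['ee_pos'],o['tcp_rot'],o['q'],o['wrist_force'])
im,d=bot.camera('wrist');save('w1',im);np.save('w1_d.npy',d);np.save('w1_o.npy',o,allow_pickle=True)
E
```

```text
time: 2.0
ee_pos: [0.2978, -0.3303, 0.2741]
tcp_rot: [-90.0, -0.0, -23.0]
wrist_force: [0.5, -0.1, -0.3]
opening: 0.0853
time: 2.5
ee_pos: [0.3479, -0.1702, 0.3178]
tcp_rot: [-90.1, -0.1, 17.0]
wrist_force: [0.9, 0.1, -0.3]
opening: 0.0851
time: 3.0
ee_pos: [0.3978, -0.01, 0.3593]
tcp_rot: [-90.1, -0.0, 57.0]
wrist_force: [0.6, -1.0, -1.1]
opening: 0.0855
[[ 1.     0.    -0.001 -0.002]
 [ 0.001 -0.3    0.954 -0.144]
 [-0.    -0.954 -0.3    0.077]
 [ 0.     0.     0.     1.   ]]
[ 0.3978487  -0.00999515  0.35929289] [-9.00648480e+01 -3.04045428e-02  5.70400526e+01] [-1.43341512e+00 -1.04095778e+01  1.00789722e+01  1.10417375e+02
 -7.99183600e-03  3.15265445e+01] [ 0.64972094 -1.02813124 -1.09834012]
```

View pics/w1.png

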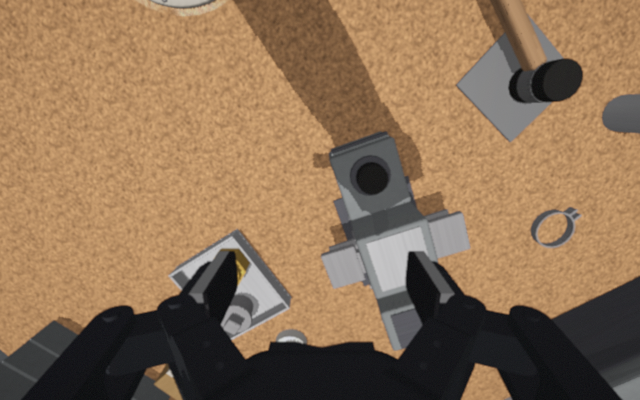

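The wrist view shows the whole dispenser: left ear at (448,233), right ear at (346,268), button at (372,177). The mallet head is at (555,82) on the pad. I measure from this depth image.

```bash
cat > mw.py <<'E'
from h import *
import sys
def cloud(tag):
    d=np.load(tag+'_d.npy');o=np.load(tag+'_o.npy',allow_pickle=True).item()
    pp=np.argwhere(d>0);return world('wrist',pp,d,o)
def box(w,lo,hi): return w[np.all((w>lo)&(w<hi),1)]
def rect(n,r): 
    if len(r)>5:
        (c,s,a)=cv2.minAreaRect(r[:,:2].astype(np.float32));print(n,len(r),np.round(c,4),np.round(s,4),round(a,1),'z',np.round(np.median(r[:,2]),4),np.round(np.percentile(r[:,2],[5,95]),4))
if __name__=='__main__':
    w=cloud(sys.argv[1])
    rect('L',box(w,[.5,.065,.095],[.65,.15,.132])); rect('R',box(w,[.48,-.13,.095],[.62,-.042,.132]))
    rect('roof',box(w,[.5,-.06,.138],[.615,.08,.156])); rect('console',box(w,[.4,-.02,.068],[.5,.12,.082]))
    rect('button',box(w,[.42,-.02,.1],[.5,.1,.12])); rect('headtop',box(w,[.42,.28,.076],[.54,.38,.1]))
    rect('pad',box(w,[.37,.22,.003],[.57,.42,.013])); rect('handle',box(w,[.28,.27,.047],[.445,.38,.066]))
    rect('counter',box(w,[.4,-.2,-.01],[.42,-.1,.01]))
E
python3 mw.py w1
```

```text
L 1396 [0.5687 0.0919] [0.0905 0.0536] 0.1 z 0.122 [0.116  0.1235]
R 1268 [ 0.5446 -0.0653] [0.0562 0.0624] 76.4 z 0.1192 [0.1158 0.1206]
roof 3780 [0.5641 0.011 ] [0.0994 0.1047] 76.9 z 0.1472 [0.1432 0.1491]
console 2856 [0.4559 0.0373] [0.1002 0.1097] 76.7 z 0.0757 [0.0692 0.0771]
button 769 [0.4518 0.038 ] [0.0427 0.0424] 50.0 z 0.1097 [0.1066 0.111 ]
headtop 1535 [0.4779 0.3218] [0.0544 0.0538] 89.5 z 0.0864 [0.0798 0.0879]
pad 4606 [0.4656 0.32  ] [0.1916 0.1977] 0.4 z 0.0067 [0.0048 0.0083]
handle 1648 [0.3936 0.3184] [0.103  0.0255] 2.5 z 0.0597 [0.0494 0.0618]
counter 575 [ 0.4101 -0.1499] [0.0199 0.0998] 0.1 z 0.001 [-0.0004  0.0024]
```

```bash
python3 -m jog '[[0,0.1,1.4,0,0,0,0.8],[0,0.3,2.8,-0.5,0,0,1.6],[0,0.4,4.2,-1,0,0,2.4],[0,0.5,5.6,-1.7,0,0,3.2],[0,0.6,7,-2.4,0,0,4]]'
python3 -m jog '[[0,0.1,1.4,-1.2,0,0,0.8],[0,0.3,2.8,-2.4,0,0,1.6],[0,0.5,4.2,-3.6,0,0,2.4],[0,0.68,6.2,-4.6,0,0,3.1],[0,0.68,6.2,-4.6,0,0,3.1]]'
python3 - <<'E'
from h import *
o=bot.get_obs();print(o['ee_pos'],o['tcp_rot'],o['q'],o['wrist_force'])
im,d=bot.camera('wrist');save('w2',im);np.save('w2_d.npy',d);np.save('w2_o.npy',o,allow_pickle=True)
from mw import *
w=cloud('w2')
rect('headtop',box(w,[.42,.28,.078],[.54,.38,.1]));rect('head',box(w,[.42,.28,.02],[.54,.38,.1])); rect('pad',box(w,[.37,.22,.003],[.57,.42,.013]));
for a in(.31,.33,.35,.37,.39,.41,.43): rect('h',box(w,[a,.28,.05],[a+.02,.37,.068]))
E
```

```text
time: 3.55
ee_pos: [0.4124, 0.1653, 0.2984]
tcp_rot: [-90.0, -0.0, 76.9]
wrist_force: [1.2, -0.3, -0.1]
opening: 0.0851
time: 4.05
ee_pos: [0.4284, 0.3216, 0.1796]
tcp_rot: [-89.8, 0.1, 92.5]
wrist_force: [-0.8, -1.2, -0.7]
opening: 0.0856
[0.42835128 0.32157545 0.17964746] [-89.75494253   0.12191592  92.51521554] [3.68765512e+01 2.51388178e+00 1.75735560e+00 8.95145778e+01
 3.76725506e-02 3.43615073e+01] [-0.80727049 -1.22430623 -0.7467654 ]
headtop 2709 [0.4785 0.3235] [0.0543 0.0546] 60.0 z 0.0867 [0.0833 0.0878]
head 4188 [0.4631 0.3236] [0.0562 0.086 ] 89.1 z 0.0861 [0.0515 0.0876]
pad 9098 [0.4615 0.3223] [0.1791 0.1961] 2.3 z 0.0069 [0.0056 0.008 ]
h 721 [0.3201 0.3164] [0.0201 0.0233] 1.5 z 0.0603 [0.0565 0.0618]
h 685 [0.34   0.3173] [0.0197 0.0239] 2.0 z 0.0604 [0.0563 0.0618]
h 638 [0.36  0.318] [0.02   0.0244] 0.2 z 0.0605 [0.0566 0.0618]
h 583 [0.3801 0.3191] [0.0202 0.023 ] 1.8 z 0.0605 [0.0569 0.0619]
h 562 [0.3999 0.32  ] [0.0199 0.0241] 0.1 z 0.0604 [0.0563 0.0618]
h 529 [0.42   0.3209] [0.02   0.0247] 0.0 z 0.0604 [0.0558 0.0618]
h 471 [0.44   0.3218] [0.0234 0.0198] 89.2 z 0.0603 [0.057  0.0617]
```

View pics/w2.png

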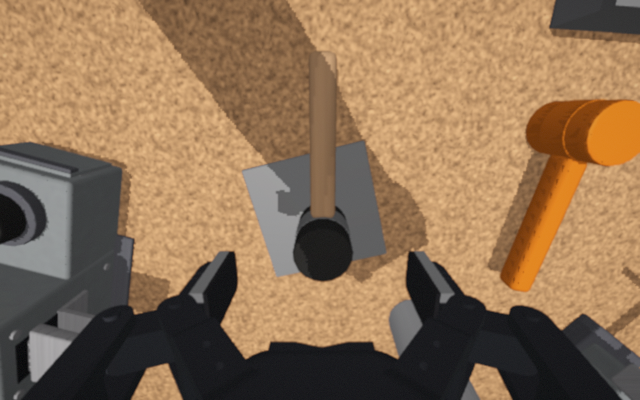

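The picture shows the black mallet with its wooden handle at (322,140), centred between the fingers and aligned with them. The orange look-alike is well to the right at (560,180). I descend and grip.

```bash
python3 -m jog '[[0,0,0,-1.6,0,0,0],[0,0,0,-3.2,0,0,0],[0,0,0,-4.8,0,0,0],[0,0,0,-5.7,0,0,0],[0,0,0,-6.05,0,0,0]]' 110
python3 -m jog '[[1,0,0,0,0,0,0],[1,0,0,0,0,0,0],[1,0,0,0,0,0,0],[1,0,0,0,0,0,0],[1,0,0,0,0,0,0]]' 110
python3 -m jog '[[1,0,0,0,0,0,0],[1,0,0,0,0,0,0],[1,0,0,0,0,0,0],[1,0,0,0,0,0,0],[1,0,0,0,0,0,0]]' 110
python3 -m jog '[[1,0,0,0.4,0,0,0],[1,0,0,0.8,0,0,0],[1,0,0,1.6,0,0,0],[1,0,0,2,0,0,0],[1,0,0,2,0,0,0]]' 110
python3 - <<'E'
from h import *
o=bot.get_obs();print(o['ee_pos'],o['tcp_rot'],o['wrist_force'],o['torque'])
im,d=bot.camera('wrist');save('w3',im);np.save('w3_d.npy',d);np.save('w3_o.npy',o,allow_pickle=True)
from mw import *
w=cloud('w3')
rect('headtop',box(w,[.42,.28,.125],[.54,.38,.15]))
for a in(.31,.33,.35,.37,.39,.41): rect('h',box(w,[a,.28,.095],[a+.02,.37,.125]))
E
```

```text
time: 4.6
ee_pos: [0.4288, 0.3174, 0.0309]
tcp_rot: [-89.9, 0.1, 92.2]
wrist_force: [-0.5, -0.5, 0.9]
opening: 0.0852
time: 5.1
ee_pos: [0.4303, 0.3195, 0.0342]
tcp_rot: [-90.1, -0.1, 92.2]
wrist_force: [-0.5, 0.8, 6.4]
opening: 0.0223
time: 5.6
ee_pos: [0.4303, 0.3195, 0.0342]
tcp_rot: [-90.1, -0.1, 92.3]
wrist_force: [-1.0, 0.5, 5.9]
opening: 0.0223
time: 6.1
ee_pos: [0.4303, 0.3194, 0.0845]
tcp_rot: [-90.1, -0.1, 92.2]
wrist_force: [-0.3, 0.3, -3.9]
opening: 0.0223
[0.43029446 0.31941286 0.08445587] [-9.01358942e+01 -9.19677600e-02  9.22457277e+01] [-0.34704464  0.34258565 -3.90462691] [ 0.0288118   0.10170982 -0.0438196 ]
headtop 4411 [0.4361 0.3227] [0.0854 0.0321] 90.0 z 0.1414 [0.1289 0.1483]
h 2808 [0.3225 0.3109] [0.0156 0.0243] 1.9 z 0.1098 [0.1061 0.1112]
h 3492 [0.34  0.312] [0.02   0.0249] 0.3 z 0.1099 [0.1064 0.1113]
h 3001 [0.36   0.3137] [0.02   0.0251] 0.1 z 0.11 [0.1063 0.1114]
h 2616 [0.38  0.315] [0.02  0.025] 0.1 z 0.1102 [0.1062 0.1114]
h 2253 [0.4    0.3162] [0.02   0.0252] 0.1 z 0.1103 [0.1063 0.1114]
h 3793 [0.42   0.3179] [0.0496 0.02  ] 90.0 z 0.1106 [0.0997 0.1229]
```

```bash
python3 -m jog '[[1,0,-0.5,1.6,0,0,-0.4],[1,0.2,-1.2,3.2,0,0,-1],[1,0.8,-2.2,4.8,0,0,-1.7],[1,1.6,-3.6,4.8,0,0,-2.5],[1,2.2,-5,4.8,0,0,-3.4]]' 110
python3 -m jog '[[1,0.9,-1.5,0,0,0,0],[1,1.6,-2.8,0,0,0,0],[1,2.05,-3.54,0,0,0,0],[1,2.05,-3.54,0,0,0,0],[1,2.05,-3.54,0,0,0,0]]'
python3 - <<'E'
from h import *
o=bot.get_obs();print(o['ee_pos'],o['tcp_rot'],o['wrist_force'],o['torque'],o['q'])
for n in('scene','side'):
    im,d=bot.camera(n);save('b_'+n,im);np.save('b_'+n+'_d.npy',d)
    w=world(n,np.argwhere(d>0),d)
    t=o['ee_pos']
    from mw import *
    rect('head?',box(w,[.54,.05,.225],[.63,.14,.266]))
    rect('handle',box(w,[.40,.09,.19],[.50,.17,.24]))
    rect('face band',box(w,[.54,.05,.165],[.63,.14,.2]))
a=cv2.imread('pics/b_scene.png')[90:290,220:480];b=cv2.imread('pics/b_side.png')[90:290,220:480]
cv2.imwrite('pics/b.png',cv2.resize(np.vstack([a,b]),None,fx=1.5,fy=1.5))
E
```

```text
time: 6.65
ee_pos: [0.4856, 0.193, 0.203]
tcp_rot: [-90.1, -0.0, 75.1]
wrist_force: [0.2, 0.6, -3.7]
opening: 0.0221
time: 7.15
ee_pos: [0.5355, 0.1051, 0.2015]
tcp_rot: [-89.9, 0.0, 75.2]
wrist_force: [-0.8, 0.1, -3.7]
opening: 0.0221
[0.53552488 0.10506482 0.20148231] [-8.99039347e+01  3.28742051e-02  7.51825724e+01] [-0.7888505   0.07753127 -3.73242425] [0.01242798 0.09150769 0.0253733 ] [1.10934184e+01 3.95959495e+00 5.68278653e+00 9.18239650e+01
 1.24083354e-02 2.59108627e+01]
head? 398 [0.5772 0.1022] [0.0684 0.0771] 80.6 z 0.2498 [0.2273 0.2555]
handle 252 [0.4595 0.1271] [0.0253 0.0841] 76.7 z 0.2229 [0.2056 0.2286]
face band 79 [0.5965 0.11  ] [0.0242 0.0543] 53.8 z 0.1864 [0.1744 0.198 ]
head? 213 [0.5819 0.1068] [0.0476 0.0791] 29.8 z 0.253 [0.2275 0.2562]
handle 318 [0.4573 0.1253] [0.026  0.0893] 77.6 z 0.2242 [0.2061 0.2295]
face band 98 [0.5792 0.1118] [0.053  0.0245] 16.0 z 0.1884 [0.1772 0.1987]
```

View pics/b.png

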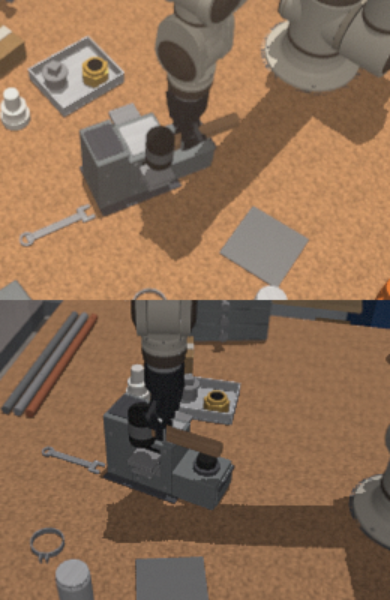

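The pad is empty and the mallet hangs over the left ear. I lower it to just above the ear, then tap slowly.

```bash
python3 -m jog '[[1,0,0,-0.5,0,0,0],[1,0,0,-1.1,0,0,0],[1,0,0,-1.6,0,0,0],[1,0,0,-1.8,0,0,0],[1,0,0,-1.8,0,0,0]]'
python3 -m jog '[[1,0,0,-0.08,0,0,0],[1,0,0,-0.16,0,0,0],[1,0,0,-0.24,0,0,0],[1,0,0,-0.3,0,0,0],[1,0,0,-0.3,0,0,0]]'
```

```text
time: 7.75
ee_pos: [0.5351, 0.1056, 0.1565]
tcp_rot: [-89.9, 0.0, 75.3]
wrist_force: [0.9, -0.6, -3.8]
opening: 0.0219
time: 8.25
ee_pos: [0.5358, 0.1053, 0.15]
tcp_rot: [-90.0, -0.0, 75.2]
wrist_force: [-0.5, -0.4, -3.5]
opening: 0.0223
```

```bash
python3 -m jog '[[1,0,0,-0.04,0,0,0],[1,0,0,-0.08,0,0,0],[1,0,0,-0.12,0,0,0]]'
python3 -m jog '[[1,0,0,-0.04,0,0,0],[1,0,0,-0.08,0,0,0],[1,0,0,-0.12,0,0,0]]'
```

```text
time: 8.55
ee_pos: [0.5359, 0.1056, 0.1476]
tcp_rot: [-90.0, -0.0, 75.3]
wrist_force: [-1.7, 2.8, 2.7]
opening: 0.0221
time: 8.85
ee_pos: [0.5359, 0.1059, 0.1444]
tcp_rot: [-90.0, -0.1, 75.3]
wrist_force: [-2.4, 4.0, 3.9]
opening: 0.0222
```

```bash
python3 -m jog '[[1,0,0,-0.05,0,0,0],[1,0,0,-0.1,0,0,0],[1,0,0,-0.1,0,0,0]]'
python3 -m jog '[[1,0,0,0.5,0,0,0],[1,0,0,1,0,0,0],[1,0,0,1.8,0,0,0],[1,0,0,2.5,0,0,0],[1,0,0,2.5,0,0,0]]'
python3 -m jog '[[1,-0.3,-1.4,0,0,0,0],[1,-0.7,-2.8,0,0,0,0],[1,-1,-4.2,0,0,0,0],[1,-1.35,-5.6,0,0,0,0],[1,-1.57,-6.7,0,0,0,0]]'
python3 -m jog '[[1,0,0,0,0,0,0],[1,0,0,0,0,0,0]]'
cat > see.py <<'E'
import sys
from mw import *
t=sys.argv[1]
o=bot.get_obs();print(o['ee_pos'],o['tcp_rot'],o['wrist_force'])
im,d=bot.camera('wrist');save(t,im);np.save(t+'_d.npy',d);np.save(t+'_o.npy',o,allow_pickle=True)
w=cloud(t)
rect('L',box(w,[.555,.072,.085],[.61,.12,.132])); rect('R',box(w,[.515,-.1,.085],[.57,-.05,.132]))
rect('roof',box(w,[.5,-.06,.138],[.615,.08,.156])); rect('console',box(w,[.4,-.02,.068],[.5,.12,.082]))
for n in('scene','side'):
    im,d=bot.camera(n);save(t+n,im)
    w=world(n,np.argwhere(d>0),d); rect(n+' L',box(w,[.555,.072,.085],[.61,.12,.132])); rect('R',box(w,[.515,-.1,.085],[.57,-.05,.132]));rect('console',box(w,[.4,-.02,.068],[.5,.12,.082]))
E
python3 see.py t1
```

```text
time: 9.15
ee_pos: [0.536, 0.106, 0.1417]
tcp_rot: [-90.0, -0.1, 75.3]
wrist_force: [-0.1, 5.0, 1.5]
opening: 0.022
time: 9.65
ee_pos: [0.5369, 0.1052, 0.2072]
tcp_rot: [-90.2, -0.1, 75.2]
wrist_force: [-0.2, 0.0, -3.5]
opening: 0.0222
time: 10.15
ee_pos: [0.4956, -0.064, 0.2035]
tcp_rot: [-90.0, 0.0, 75.2]
wrist_force: [1.2, -0.4, -4.2]
opening: 0.022
time: 10.35
ee_pos: [0.4963, -0.0628, 0.2036]
tcp_rot: [-90.0, 0.0, 75.1]
wrist_force: [0.0, -0.7, -3.7]
opening: 0.0222
[ 0.4962991  -0.06275694  0.20358126] [-8.99707740e+01  6.66338747e-03  7.51479237e+01] [ 0.01964057 -0.72836504 -3.67931977]
L 2196 [0.5822 0.0962] [0.0387 0.0595] 76.6 z 0.1133 [0.1118 0.1145]
roof 10868 [0.5625 0.0112] [0.0989 0.1011] 76.8 z 0.1474 [0.1435 0.1487]
console 7907 [0.4563 0.0367] [0.0997 0.1099] 76.8 z 0.0757 [0.0691 0.077 ]
scene L 233 [0.5828 0.0957] [0.0472 0.0542] 88.8 z 0.1108 [0.1049 0.1157]
R 152 [ 0.542 -0.071] [0.0535 0.0408] 3.1 z 0.1169 [0.1118 0.1214]
console 375 [0.4509 0.0442] [0.1033 0.09  ] 74.4 z 0.0734 [0.0687 0.0798]
side L 225 [0.5824 0.0954] [0.0461 0.0548] 85.8 z 0.1132 [0.0879 0.1168]
R 76 [ 0.5427 -0.0783] [0.027 0.057] 78.1 z 0.12 [0.1177 0.1233]
console 398 [0.4562 0.0415] [0.1007 0.1084] 76.7 z 0.076 [0.0692 0.0796]
```

```bash
python3 -m jog '[[1,0,0,-0.5,0,0,0],[1,0,0,-1.1,0,0,0],[1,0,0,-1.6,0,0,0],[1,0,0,-1.95,0,0,0],[1,0,0,-1.95,0,0,0]]'
python3 -m jog '[[1,0,0,-0.1,0,0,0],[1,0,0,-0.2,0,0,0],[1,0,0,-0.3,0,0,0],[1,0,0,-0.3,0,0,0]]'
python3 -m jog '[[1,0,0,-0.08,0,0,0],[1,0,0,-0.16,0,0,0],[1,0,0,-0.16,0,0,0]]'
```

```text
time: 11.0
ee_pos: [0.4958, -0.0618, 0.1536]
tcp_rot: [-89.9, 0.0, 75.3]
wrist_force: [-0.5, 1.1, -3.3]
opening: 0.022
time: 11.4
ee_pos: [0.4966, -0.0622, 0.1478]
tcp_rot: [-90.0, -0.0, 75.2]
wrist_force: [0.4, -0.2, -2.9]
opening: 0.0222
time: 11.7
ee_pos: [0.4966, -0.0623, 0.1439]
tcp_rot: [-90.0, 0.0, 75.2]
wrist_force: [-1.5, -1.0, -0.4]
opening: 0.0219
```

```bash
python3 -m jog '[[1,0,0,-0.1,0,0,0],[1,0,0,-0.2,0,0,0],[1,0,0,-0.26,0,0,0],[1,0,0,-0.26,0,0,0]]'
python3 -m jog '[[1,0,0,0.5,0,0,0],[1,0,0,1,0,0,0],[1,0,0,1.8,0,0,0],[1,0,0,2.65,0,0,0],[1,0,0,2.65,0,0,0]]'
python3 -m jog '[[1,0.3,1.4,0,0,0,0],[1,0.7,2.8,0,0,0,0],[1,1,4.2,0,0,0,0],[1,1.35,5.6,0,0,0,0],[1,1.57,6.7,0,0,0,0]]'
python3 -m jog '[[1,0,0,0,0,0,0],[1,0,0,0,0,0,0]]'
python3 see.py t2
```

```text
time: 12.1
ee_pos: [0.4965, -0.0624, 0.137]
tcp_rot: [-90.0, 0.0, 75.2]
wrist_force: [-1.2, -1.6, 0.7]
opening: 0.0224
time: 12.6
ee_pos: [0.4978, -0.0621, 0.2071]
tcp_rot: [-90.3, -0.1, 75.3]
wrist_force: [0.3, -1.1, -3.3]
opening: 0.0223
time: 13.1
ee_pos: [0.5359, 0.1074, 0.2027]
tcp_rot: [-90.0, -0.0, 75.3]
wrist_force: [0.1, 0.4, -3.1]
opening: 0.0219
time: 13.3
ee_pos: [0.5356, 0.1059, 0.2027]
tcp_rot: [-89.9, 0.0, 75.3]
wrist_force: [0.7, -0.7, -3.5]
opening: 0.0219
[0.5355524  0.10592512 0.20268797] [-8.99332652e+01  3.19200102e-02  7.53354837e+01] [ 0.65579928 -0.67539371 -3.52553976]
L 14 [0.5575 0.0728] [0.0018 0.005 ] 74.2 z 0.1132 [0.1123 0.1139]
R 1902 [ 0.5411 -0.0745] [0.0356 0.0583] 77.7 z 0.1093 [0.1082 0.1104]
roof 9520 [0.5629 0.0121] [0.1    0.1021] 76.9 z 0.1476 [0.1433 0.1489]
console 7816 [0.4561 0.0376] [0.1005 0.1096] 77.4 z 0.0758 [0.0691 0.0771]
scene L 191 [0.5837 0.096 ] [0.0446 0.0547] 85.7 z 0.1108 [0.1046 0.1158]
R 133 [ 0.543  -0.0728] [0.0376 0.0556] 84.1 z 0.1073 [0.102  0.1114]
console 183 [0.4519 0.0426] [0.1026 0.0875] 79.9 z 0.0727 [0.0687 0.0783]
side L 221 [0.5825 0.0959] [0.0477 0.0545] 89.3 z 0.1136 [0.0869 0.1164]
R 31 [ 0.5346 -0.0813] [0.0135 0.042 ] 78.1 z 0.1102 [0.1077 0.1123]
console 386 [0.4539 0.0413] [0.1056 0.1022] 83.0 z 0.0758 [0.0689 0.0799]
```

Left is at 113 mm and right at 109 mm, as planned. Next I tap left to about 103.5 mm.

```bash
python3 -m jog '[[1,0,0,-0.5,0,0,0],[1,0,0,-1.2,0,0,0],[1,0,0,-1.8,0,0,0],[1,0,0,-2.15,0,0,0],[1,0,0,-2.15,0,0,0]]'
python3 -m jog '[[1,0,0,-0.1,0,0,0],[1,0,0,-0.2,0,0,0],[1,0,0,-0.3,0,0,0],[1,0,0,-0.3,0,0,0]]'
```

```text
time: 13.95
ee_pos: [0.535, 0.1048, 0.148]
tcp_rot: [-89.9, 0.1, 75.2]
wrist_force: [0.1, -0.3, -4.0]
opening: 0.022
time: 14.35
ee_pos: [0.5358, 0.1054, 0.1422]
tcp_rot: [-90.0, -0.0, 75.2]
wrist_force: [0.1, 0.0, -3.3]
opening: 0.0223
```

```bash
python3 -m jog '[[1,0,0,-0.1,0,0,0],[1,0,0,-0.2,0,0,0],[1,0,0,-0.28,0,0,0],[1,0,0,-0.28,0,0,0]]'
```

```text
time: 14.75
ee_pos: [0.536, 0.1058, 0.1355]
tcp_rot: [-90.0, -0.1, 75.3]
wrist_force: [-0.9, 4.1, 1.3]
opening: 0.0221
```

```bash
python3 -m jog '[[1,0,0,-0.08,0,0,0],[1,0,0,-0.15,0,0,0],[1,0,0,-0.15,0,0,0]]'
python3 -m jog '[[1,0,0,0.5,0,0,0],[1,0,0,1,0,0,0],[1,0,0,1.9,0,0,0],[1,0,0,2.85,0,0,0],[1,0,0,2.85,0,0,0]]'
python3 -m jog '[[1,-0.3,-1.4,0,0,0,0],[1,-0.7,-2.8,0,0,0,0],[1,-1,-4.2,0,0,0,0],[1,-1.35,-5.6,0,0,0,0],[1,-1.57,-6.7,0,0,0,0]]'
python3 -m jog '[[1,0,0,0,0,0,0],[1,0,0,0,0,0,0]]'
python3 see.py t3
python3 -m jog '[[1,0,0,-0.5,0,0,0],[1,0,0,-1.2,0,0,0],[1,0,0,-1.9,0,0,0],[1,0,0,-2.4,0,0,0],[1,0,0,-2.4,0,0,0]]'
```

```text
time: 15.05
ee_pos: [0.536, 0.1058, 0.1317]
tcp_rot: [-90.0, -0.1, 75.3]
wrist_force: [-1.0, 3.6, 0.7]
opening: 0.0222
time: 15.55
ee_pos: [0.5371, 0.1052, 0.2068]
tcp_rot: [-90.3, -0.1, 75.2]
wrist_force: [-0.3, -0.9, -3.7]
opening: 0.0224
time: 16.05
ee_pos: [0.4956, -0.064, 0.202]
tcp_rot: [-90.0, 0.0, 75.2]
wrist_force: [0.9, 0.3, -3.7]
opening: 0.0223
time: 16.25
ee_pos: [0.4962, -0.0627, 0.2021]
tcp_rot: [-90.0, 0.0, 75.1]
wrist_force: [0.2, 0.6, -4.2]
opening: 0.0222
[ 0.49624692 -0.06274378  0.20214572] [-8.99611096e+01  7.83894175e-03  7.51450339e+01] [ 0.17443665  0.56885569 -4.18650786]
L 1687 [0.5827 0.1003] [0.0311 0.0592] 75.8 z 0.1031 [0.1017 0.1043]
roof 10916 [0.5626 0.0111] [0.0988 0.1017] 76.8 z 0.1474 [0.1436 0.1487]
console 7992 [0.4561 0.0368] [0.0998 0.1097] 76.9 z 0.0757 [0.069 0.077]
scene L 232 [0.5824 0.096 ] [0.0471 0.0543] 89.4 z 0.1004 [0.0952 0.1051]
R 135 [ 0.5441 -0.0717] [0.0347 0.0578] 76.0 z 0.107 [0.1024 0.1119]
console 371 [0.451  0.0438] [0.1021 0.0895] 76.9 z 0.0732 [0.0688 0.0794]
side L 184 [0.582  0.0959] [0.0478 0.0538] 89.8 z 0.1038 [0.0958 0.1071]
R 42 [ 0.5427 -0.0821] [0.0174 0.0553] 73.6 z 0.1112 [0.1085 0.1132]
console 400 [0.4565 0.0397] [0.1019 0.1096] 77.5 z 0.0756 [0.069  0.0792]
time: 16.9
ee_pos: [0.4955, -0.0616, 0.1404]
tcp_rot: [-89.8, 0.0, 75.3]
wrist_force: [-0.1, 0.3, -3.5]
opening: 0.0222
```

```bash
python3 -m jog '[[1,0,0,-0.1,0,0,0],[1,0,0,-0.2,0,0,0],[1,0,0,-0.3,0,0,0],[1,0,0,-0.35,0,0,0],[1,0,0,-0.35,0,0,0]]'
python3 -m jog '[[1,0,0,-0.08,0,0,0],[1,0,0,-0.14,0,0,0],[1,0,0,-0.14,0,0,0]]'
python3 -m jog '[[1,0,0,-0.06,0,0,0],[1,0,0,-0.06,0,0,0]]'
```

```text
time: 17.4
ee_pos: [0.4968, -0.0622, 0.1346]
tcp_rot: [-90.1, -0.0, 75.2]
wrist_force: [-0.1, 0.1, 0.4]
opening: 0.0217
time: 17.7
ee_pos: [0.4968, -0.0624, 0.1305]
tcp_rot: [-90.0, 0.0, 75.2]
wrist_force: [0.5, -1.6, 0.0]
opening: 0.0217
time: 17.9
ee_pos: [0.4967, -0.0624, 0.129]
tcp_rot: [-90.0, 0.0, 75.2]
wrist_force: [0.4, -1.7, 0.0]
opening: 0.0221
```

```bash
python3 -m jog '[[1,0,0,-0.04,0,0,0],[1,0,0,-0.08,0,0,0],[1,0,0,-0.08,0,0,0]]'
python3 -m jog '[[1,0,0,0.5,0,0,0],[1,0,0,1,0,0,0],[1,0,0,2,0,0,0],[1,0,0,2.95,0,0,0],[1,0,0,2.95,0,0,0]]'
python3 -m jog '[[1,0.3,1.4,0,0,0,0],[1,0.7,2.8,0,0,0,0],[1,1,4.2,0,0,0,0],[1,1.35,5.6,0,0,0,0],[1,1.57,6.7,0,0,0,0]]'
python3 -m jog '[[1,0,0,0,0,0,0],[1,0,0,0,0,0,0]]'
python3 see.py t4
python3 -m jog '[[1,0,0,-0.5,0,0,0],[1,0,0,-1.2,0,0,0],[1,0,0,-1.9,0,0,0],[1,0,0,-2.6,0,0,0],[1,0,0,-2.6,0,0,0]]'
```

```text
time: 18.2
ee_pos: [0.4967, -0.0624, 0.128]
tcp_rot: [-90.1, 0.0, 75.2]
wrist_force: [-1.9, -3.2, 9.1]
opening: 0.0224
time: 18.7
ee_pos: [0.4977, -0.0621, 0.2042]
tcp_rot: [-90.3, -0.1, 75.3]
wrist_force: [0.7, -0.1, -2.9]
opening: 0.0221
time: 19.2
ee_pos: [0.5357, 0.1073, 0.1993]
tcp_rot: [-89.9, 0.0, 75.3]
wrist_force: [-0.1, -0.9, -3.2]
opening: 0.0221
time: 19.4
ee_pos: [0.5354, 0.1059, 0.1995]
tcp_rot: [-89.9, 0.1, 75.3]
wrist_force: [-0.1, -1.1, -3.8]
opening: 0.022
[0.53535936 0.10586789 0.19951323] [-8.98961717e+01  5.19431039e-02  7.53340743e+01] [-0.08405234 -1.12111432 -3.7597311 ]
L 17 [0.5631 0.0956] [0.0487 0.0068] 75.8 z 0.1027 [0.1012 0.1039]
R 1480 [ 0.5406 -0.0779] [0.0289 0.058 ] 76.5 z 0.1008 [0.0997 0.1018]
roof 9542 [0.5629 0.0121] [0.0997 0.1014] 76.6 z 0.1476 [0.1433 0.1489]
console 8013 [0.4559 0.0377] [0.1013 0.1088] 78.1 z 0.0758 [0.0691 0.0771]
scene L 205 [0.5827 0.0961] [0.047  0.0543] 89.1 z 0.1011 [0.0952 0.1055]
R 109 [ 0.5439 -0.0741] [0.0305 0.0581] 75.7 z 0.0982 [0.0939 0.1034]
console 172 [0.449  0.0461] [0.1    0.0834] 70.8 z 0.0729 [0.0688 0.0776]
side L 180 [0.582  0.0959] [0.0466 0.0541] 88.4 z 0.1038 [0.0965 0.1071]
R 10 [ 0.5361 -0.0879] [0.0076 0.0384] 72.1 z 0.1011 [0.0984 0.103 ]
console 378 [0.4512 0.0429] [0.1025 0.1006] 86.5 z 0.076 [0.0688 0.0794]
time: 20.05
ee_pos: [0.5345, 0.1045, 0.1328]
tcp_rot: [-89.8, 0.1, 75.2]
wrist_force: [-1.1, -0.4, -3.2]
opening: 0.022
```

The right ear is on its stop: 13 N at 100 mm. Now I finish the left one.

```bash
python3 -m jog '[[1,0,0,-0.06,0,0,0],[1,0,0,-0.12,0,0,0],[1,0,0,-0.16,0,0,0],[1,0,0,-0.16,0,0,0]]'
python3 -m jog '[[1,0,0,-0.04,0,0,0],[1,0,0,-0.08,0,0,0],[1,0,0,-0.08,0,0,0]]'
```

```text
time: 20.45
ee_pos: [0.5359, 0.1053, 0.1322]
tcp_rot: [-90.0, -0.0, 75.2]
wrist_force: [1.1, -0.7, -3.0]
opening: 0.022
time: 20.75
ee_pos: [0.5359, 0.1055, 0.1303]
tcp_rot: [-90.0, -0.0, 75.3]
wrist_force: [-1.2, 0.6, 0.6]
opening: 0.0222
```

```bash
python3 -m jog '[[1,0,0,-0.04,0,0,0],[1,0,0,-0.08,0,0,0],[1,0,0,-0.08,0,0,0]]'
python3 -m jog '[[1,0,0,-0.04,0,0,0],[1,0,0,-0.04,0,0,0]]'
```

```text
time: 21.05
ee_pos: [0.5359, 0.1056, 0.1282]
tcp_rot: [-90.0, -0.0, 75.3]
wrist_force: [-1.1, 1.3, 3.2]
opening: 0.0221
time: 21.25
ee_pos: [0.5359, 0.1056, 0.1281]
tcp_rot: [-90.1, -0.1, 75.3]
wrist_force: [-4.9, 1.4, 10.6]
opening: 0.0221
```

```bash
python3 -m jog '[[1,0,0,0.5,0,0,0],[1,0,0,1.2,0,0,0],[1,0,0,2,0,0,0],[1,0,0,3,0,0,0],[1,0,0,3,0,0,0]]'
python3 -m jog '[[1,-0.5,1.2,0,0,0,0.6],[1,-1.2,2.7,0,0,0,1.2],[1,-2,4.2,0,0,0,1.9],[1,-2.8,5.7,0,0,0,2.6],[1,-3.5,7.2,0,0,0,3.4]]'
python3 -m jog '[[1,-0.6,1.1,-1,0,0,0],[1,-0.72,1.36,-2.5,0,0,0],[1,-0.72,1.36,-4,0,0,0],[1,-0.72,1.36,-5,0,0,0],[1,-0.72,1.36,-5,0,0,0]]'
python3 -m jog '[[1,0,0,0,0,0,0]]'
python3 - <<'E'
from mw import *
o=bot.get_obs();print(o['ee_pos'],o['tcp_rot'],o['wrist_force'])
im,d=bot.camera('side');save('c_side',im);w=world('side',np.argwhere(d>0),d)
im,d=bot.camera('scene');save('c_scene',im);w2=world('scene',np.argwhere(d>0),d)
for w in(w,w2):
    rect('L',box(w,[.555,.072,.085],[.61,.12,.132])); rect('R',box(w,[.515,-.1,.085],[.57,-.05,.132])); rect('console',box(w,[.4,-.02,.068],[.5,.12,.082]))
    rect('pad',box(w,[.37,.22,.0035],[.57,.42,.013]))
    m=bot.regions_of('side','mallet');
for n in('side','scene'):
    p=bot.regions_of(n,'pad')[0]; q=np.argwhere(p['pixels']); 
    _,d=bot.camera(n); w=world(n,q,d); w=w[(w[:,2]<.016)&(w[:,2]>-.005)]; rect(n+' padnet',w)
E
```

```text
time: 21.75
ee_pos: [0.5369, 0.1054, 0.2049]
tcp_rot: [-90.2, -0.1, 75.2]
wrist_force: [0.4, 0.7, -3.0]
opening: 0.0219
time: 22.25
ee_pos: [0.447, 0.2864, 0.2003]
tcp_rot: [-89.9, 0.0, 92.4]
wrist_force: [1.3, 1.3, -3.5]
opening: 0.0217
time: 22.75
ee_pos: [0.4278, 0.3177, 0.0716]
tcp_rot: [-89.6, 0.3, 92.3]
wrist_force: [-0.4, -0.4, -4.1]
opening: 0.0219
time: 22.85
ee_pos: [0.43, 0.3191, 0.0765]
tcp_rot: [-89.9, 0.0, 92.2]
wrist_force: [0.0, -0.1, -3.4]
opening: 0.0222
[0.43004385 0.31905335 0.07653025] [-8.99486154e+01  4.29542931e-02  9.22379609e+01] [ 0.01813554 -0.14632916 -3.37428131]
L 183 [0.5822 0.0957] [0.047 0.054] 89.3 z 0.1012 [0.0945 0.1041]
console 10 [0.4096 0.0641] [0.0263 0.0059] 81.4 z 0.0686 [0.0683 0.0704]
pad 1440 [0.4702 0.3211] [0.1977 0.1995] 90.0 z 0.0062 [0.0039 0.0094]
L 234 [0.5826 0.096 ] [0.0479 0.0544] 89.8 z 0.0983 [0.0931 0.1024]
R 112 [ 0.5428 -0.0729] [0.0305 0.0572] 80.2 z 0.0985 [0.0928 0.1032]
console 371 [0.452  0.0442] [0.1039 0.0892] 75.2 z 0.0732 [0.0688 0.0794]
pad 889 [0.4708 0.3192] [0.1949 0.1975] 0.1 z 0.0057 [0.0037 0.0096]
side padnet 1402 [0.4701 0.315 ] [0.1406 0.1484] 16.1 z 0.0063 [0.0032 0.0093]
scene padnet 1328 [0.4689 0.3193] [0.1473 0.1407] 16.9 z 0.0044 [-0.0007  0.0095]
```

```bash
python3 -m jog '[[1,0,0,-0.5,0,0,0],[1,0,0,-1,0,0,0],[1,0,0,-1.4,0,0,0],[1,0,0,-1.6,0,0,0],[1,0,0,-1.6,0,0,0]]'
python3 -m jog '[[1,0,0,-0.04,0,0,0],[1,0,0,-0.08,0,0,0],[1,0,0,-0.08,0,0,0]]'
```

```text
time: 23.75
ee_pos: [0.4297, 0.319, 0.0356]
tcp_rot: [-89.9, 0.1, 92.2]
wrist_force: [-0.6, 0.4, -3.8]
opening: 0.0222
time: 24.05
ee_pos: [0.4304, 0.3194, 0.035]
tcp_rot: [-90.0, -0.0, 92.2]
wrist_force: [-0.4, 0.3, -4.3]
opening: 0.0224
```

```bash
python3 -m jog '[[1,0,0,-0.03,0,0,0],[1,0,0,-0.03,0,0,0]]'
python3 -m jog '[[1,0,0,-0.03,0,0,0],[1,0,0,-0.03,0,0,0]]'
```

```text
time: 24.25
ee_pos: [0.4304, 0.3195, 0.0344]
tcp_rot: [-90.0, -0.0, 92.2]
wrist_force: [-0.3, 0.3, -1.5]
opening: 0.0219
time: 24.45
ee_pos: [0.4304, 0.3195, 0.0343]
tcp_rot: [-90.0, -0.0, 92.2]
wrist_force: [-2.5, -1.4, 5.4]
opening: 0.0222
```

```bash
python3 -m jog '[[0.9,0,0,0.02,0,0,0],[0.6,0,0,0.02,0,0,0],[0.3,0,0,0.02,0,0,0],[0,0,0,0.02,0,0,0],[0,0,0,0.02,0,0,0]]' 20
python3 -m jog '[[0,0,0,0,0,0,0],[0,0,0,0,0,0,0],[0,0,0,0,0,0,0],[0,0,0,0,0,0,0]]'
```

```text
time: 24.95
ee_pos: [0.4304, 0.3194, 0.0338]
tcp_rot: [-90.0, -0.0, 92.2]
wrist_force: [-0.6, -0.9, -0.2]
opening: 0.0764
time: 25.35
ee_pos: [0.4303, 0.3193, 0.0338]
tcp_rot: [-90.0, 0.0, 92.2]
wrist_force: [0.4, 0.0, 0.6]
opening: 0.0859
```

```bash
python3 -m jog '[[0,0,0,0.6,0,0,0],[0,0,0,1.6,0,0,0],[0,0,0,3,0,0,0],[0,0,0,4.8,0,0,0],[0,0,0,6,0,0,0]]'
python3 -m jog '[[0,0,0,0,0,0,0]]'
python3 - <<'E'
from mw import *
o=bot.get_obs();print(o['ee_pos'],o['tcp_rot'],o['q'],o['wrist_force'])
im,d=bot.camera('wrist');save('w5',im);np.save('w5_d.npy',d);np.save('w5_o.npy',o,allow_pickle=True)
w=cloud('w5')
rect('headtop',box(w,[.42,.28,.078],[.54,.38,.1]))
for a in(.31,.35,.39,.43): rect('h',box(w,[a,.28,.05],[a+.02,.37,.068]))
E
```

```text
time: 25.85
ee_pos: [0.4305, 0.3195, 0.1881]
tcp_rot: [-90.2, -0.1, 92.2]
wrist_force: [0.2, -0.1, 0.1]
opening: 0.0856
time: 25.95
ee_pos: [0.4316, 0.3204, 0.1899]
tcp_rot: [-90.4, -0.3, 92.2]
wrist_force: [0.2, -0.2, 0.4]
opening: 0.0854
[0.43163513 0.32037832 0.18989583] [-90.38461071  -0.26039772  92.24739652] [ 3.65854339e+01  2.11438767e+00  2.47535627e+00  8.98965037e+01
 -1.93634448e-03  3.43389035e+01] [ 0.18900428 -0.16049324  0.41089024]
headtop 2536 [0.4785 0.3225] [0.0546 0.0542] 36.6 z 0.0867 [0.0834 0.0878]
h 695 [0.32   0.3103] [0.02   0.0243] 0.1 z 0.0603 [0.0563 0.0618]
h 604 [0.3603 0.313 ] [0.0201 0.0239] 2.1 z 0.0604 [0.0564 0.0618]
h 521 [0.4001 0.3159] [0.0205 0.024 ] 2.1 z 0.0605 [0.0565 0.0618]
h 448 [0.4399 0.3193] [0.0197 0.0234] 0.6 z 0.0604 [0.0564 0.0619]
```

View pics/w5.png

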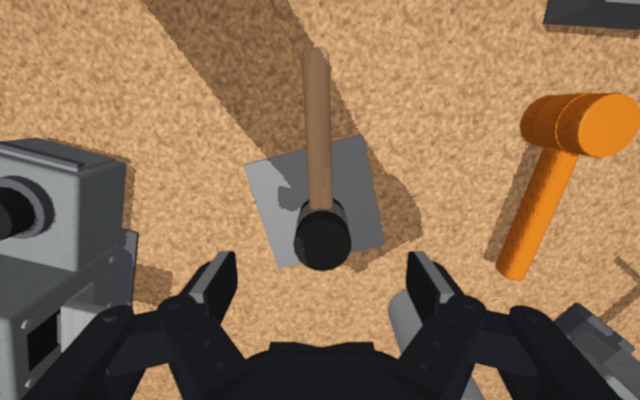

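The mallet stands upright on the pad, head at (322,238), and the fingers are clear of it. Next is the button, with closed fingers.

```bash
python3 -m jog '[[0.5,0.1,-1,0.4,0,0,0],[1,0.25,-2.5,0.4,0,0,0],[1,0.4,-4.2,0.4,0,0,0],[1,0.5,-6,0.4,0,0,0],[1,0.6,-7.8,0.4,0,0,0]]' 40
python3 -m jog '[[1,0.2,-1.5,-0.4,0,0,0],[1,0.26,-2.8,-0.8,0,0,0],[1,0.26,-3.45,-1.6,0,0,0],[1,0.26,-3.45,-2.3,0,0,0],[1,0.26,-3.45,-2.6,0,0,0]]'
python3 -m jog '[[1,0,0,0,0,0,0],[1,0,0,0,0,0,0]]'
```

```text
time: 26.5
ee_pos: [0.4446, 0.1227, 0.1931]
tcp_rot: [-89.9, 0.0, 92.3]
wrist_force: [1.0, -0.1, -1.0]
opening: 0.0123
time: 27.0
ee_pos: [0.4506, 0.0374, 0.1267]
tcp_rot: [-89.8, 0.0, 92.2]
wrist_force: [0.1, 0.5, 0.4]
opening: 0.0002
time: 27.2
ee_pos: [0.4518, 0.0385, 0.1293]
tcp_rot: [-90.0, -0.0, 92.3]
wrist_force: [-0.9, 0.5, 0.0]
opening: -0.0002
```

```bash
python3 -m jog '[[1,0,0,-0.3,0,0,0],[1,0,0,-0.5,0,0,0],[1,0,0,-0.7,0,0,0],[1,0,0,-0.8,0,0,0],[1,0,0,-0.9,0,0,0]]'
python3 -m jog '[[1,0,0,-0.1,0,0,0],[1,0,0,-0.2,0,0,0],[1,0,0,-0.3,0,0,0],[1,0,0,-0.4,0,0,0],[1,0,0,-0.4,0,0,0]]'
```

```text
time: 27.7
ee_pos: [0.4516, 0.0382, 0.1062]
tcp_rot: [-90.0, -0.0, 92.3]
wrist_force: [-1.8, 0.3, 2.3]
opening: -0.0004
time: 28.2
ee_pos: [0.4517, 0.0382, 0.0961]
tcp_rot: [-90.0, -0.0, 92.2]
wrist_force: [-2.4, 1.5, 5.1]
opening: -0.0002
```

```bash
python3 -m jog '[[1,0,0,-0.1,0,0,0],[1,0,0,-0.18,0,0,0],[1,0,0,-0.18,0,0,0]]'
python3 -m jog '[[1,0,0,-0.06,0,0,0],[1,0,0,-0.06,0,0,0],[1,0,0,-0.06,0,0,0],[1,0,0,-0.06,0,0,0]]'
python3 - <<'E'
from h import *
for n in('scene','side'):
    im,d=bot.camera(n);save('d_'+n,im)
    for r in bot.regions_of(n,'tray')[:2]:
        p=np.argwhere(r['pixels']&(d>0));w=world(n,p,d);print(n,r['conf'],r['point'],len(p),np.percentile(w,[5,95],axis=0).round(3))
a=cv2.imread('pics/d_scene.png')[100:300,230:490];b=cv2.imread('pics/d_side.png')[100:300,230:490]
cv2.imwrite('pics/d.png',cv2.resize(np.vstack([a,b]),None,fx=1.5,fy=1.5))
E
```

```text
time: 28.5
ee_pos: [0.4518, 0.0381, 0.0918]
tcp_rot: [-90.0, -0.0, 92.2]
wrist_force: [-3.9, 0.9, 4.2]
opening: 0.0001
time: 28.9
ee_pos: [0.4519, 0.0381, 0.091]
tcp_rot: [-90.0, -0.0, 92.2]
wrist_force: [-4.6, 1.0, 9.5]
opening: 0.0002
scene 0.7 [181.5, 363.0] 174 [[0.369 0.04  0.022]
 [0.415 0.099 0.053]]
scene 0.35 [301.7, 396.9] 811 [[0.595 0.429 0.016]
 [0.642 0.477 0.171]]
side 0.74 [217.4, 375.0] 392 [[0.362 0.01  0.002]
 [0.416 0.096 0.058]]
```

View pics/d.png

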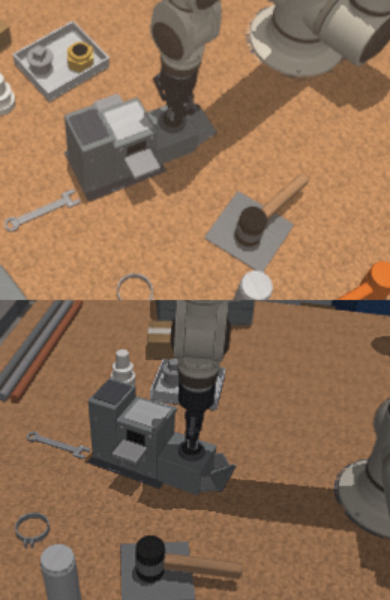

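The tray has swung forward (side view, at about (222,475) in this crop), and the ears and mallet look right. I ease the button up slowly at 20 mm/s.

```bash
python3 -m jog '[[1,0,0,0.06,0,0,0],[1,0,0,0.12,0,0,0],[1,0,0,0.18,0,0,0],[1,0,0,0.24,0,0,0],[1,0,0,0.3,0,0,0]]'
python3 -m jog '[[1,0,0,0.06,0,0,0],[1,0,0,0.12,0,0,0],[1,0,0,0.18,0,0,0],[1,0,0,0.24,0,0,0],[1,0,0,0.3,0,0,0]]'
python3 -m jog '[[1,0,0,0.06,0,0,0],[1,0,0,0.12,0,0,0],[1,0,0,0.18,0,0,0],[1,0,0,0.24,0,0,0],[1,0,0,0.3,0,0,0]]'
python3 -m jog '[[1,0,0,0.06,0,0,0],[1,0,0,0.12,0,0,0],[1,0,0,0.18,0,0,0],[1,0,0,0.24,0,0,0],[1,0,0,0.3,0,0,0]]'
```

```text
time: 29.6
ee_pos: [0.4518, 0.0381, 0.0979]
tcp_rot: [-90.0, -0.0, 92.2]
wrist_force: [-2.7, 0.8, 3.4]
opening: -0.0001
time: 30.1
ee_pos: [0.4518, 0.0381, 0.1053]
tcp_rot: [-90.0, 0.0, 92.2]
wrist_force: [-1.3, 0.5, 2.0]
opening: 0.0003
time: 30.6
ee_pos: [0.4518, 0.038, 0.1128]
tcp_rot: [-90.0, 0.0, 92.2]
wrist_force: [0.1, 0.7, -0.0]
opening: 0.0
time: 31.1
ee_pos: [0.4518, 0.0381, 0.1204]
tcp_rot: [-90.0, 0.0, 92.2]
wrist_force: [0.2, -0.2, -1.0]
opening: -0.0004
```

```bash
python3 -m jog '[[1,0,0,0.6,0,0,0],[1,0,0,1.6,0,0,0],[1,0,0,2.8,0,0,0],[1,-0.5,-1,4,0,0,0],[1,-1,-2,5,0,0,0]]'
python3 -m jog '[[1,-0.8,-1.2,0.6,0,0,0],[1,-1.4,-2.4,1,0,0,0],[1,-1.8,-3.6,1,0,0,0],[1,-1.8,-3.6,1,0,0,0],[1,-1.8,-3.6,1,0,0,0]]'
python3 - <<'E'
from mw import *
o=bot.get_obs();print(o['ee_pos'],o['wrist_force'],o['time'])
for n in('scene','side'):
    im,d=bot.camera(n);save('e_'+n,im);w=world(n,np.argwhere(d>0),d)
    rect(n+' L',box(w,[.555,.072,.085],[.61,.12,.132])); rect('R',box(w,[.515,-.1,.085],[.57,-.05,.132]));rect('button',box(w,[.42,-.02,.1],[.5,.1,.12]));rect('headtop',box(w,[.42,.28,.078],[.54,.38,.1]))
    rect('tray zone',box(w,[.33,.0,.02],[.395,.13,.09]))
a=cv2.imread('pics/e_scene.png')[100:300,230:490];b=cv2.imread('pics/e_side.png')[100:300,230:490]
cv2.imwrite('pics/e.png',cv2.resize(np.vstack([a,b]),None,fx=1.5,fy=1.5))
E
```

```text
time: 31.6
ee_pos: [0.4265, -0.0121, 0.2479]
tcp_rot: [-90.1, 0.0, 92.3]
wrist_force: [1.5, -0.3, -0.8]
opening: 0.0001
time: 32.1
ee_pos: [0.3817, -0.1022, 0.2712]
tcp_rot: [-90.1, 0.0, 92.1]
wrist_force: [0.3, -0.1, 0.3]
opening: -0.0
[ 0.3816681  -0.10223765  0.27120242] [ 0.32243401 -0.08788775  0.31736765] 32.1
scene L 224 [0.583  0.0961] [0.0472 0.0538] 88.7 z 0.0982 [0.0927 0.1024]
R 111 [ 0.5425 -0.0753] [0.0317 0.0565] 82.7 z 0.0979 [0.0931 0.1029]
button 125 [0.4571 0.041 ] [0.0442 0.0424] 79.8 z 0.1069 [0.1012 0.1116]
headtop 234 [0.483  0.3261] [0.0557 0.0535] 60.5 z 0.0844 [0.0798 0.0885]
side L 183 [0.5824 0.0964] [0.0543 0.0479] 1.4 z 0.1013 [0.0937 0.1043]
R 13 [ 0.5423 -0.0866] [0.0077 0.0514] 73.6 z 0.1019 [0.1001 0.1046]
button 122 [0.4538 0.0414] [0.043  0.0436] 9.0 z 0.1095 [0.101  0.1127]
headtop 273 [0.4803 0.3238] [0.0539 0.0536] 51.9 z 0.0866 [0.0812 0.0894]
```

View pics/e.png

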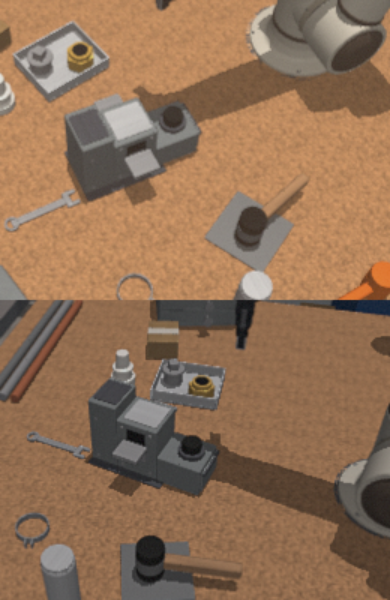

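Tray shut, button up, both ears down, mallet standing on the pad, arm clear of everything. Handing in.

```bash
python3 -c "
from workcell import bot
print(bot.job_done())"
```

```text
the job is handed in; nothing more can be done
None
```

The job is done and handed in at about 32 s. No verdict was reported.

- **Gate:** I tapped the ears down with the mallet only, in five slow pushes alternating left and right. The difference between the ears stayed at about 6 mm or less. Both ended on their stops with 13–14 N felt. The wrist camera read the right ear at 100.8 mm. The side camera read 101–102 mm for both, and the scene camera, which reads about 2 mm low throughout, read 98 mm for both.
- **Mallet:** it stands upright and released on its pad, about 10 mm from the pad's centre, with its head top at 86.7 mm.
- **Button and tray:** I pressed the button to its stop (9.5 N) and the pictures show the tray dropped forward. I eased the button back up at about 15 mm/s, and the final pictures show the tray shut and the button back at about 110 mm.
- **Last check:** the arm is clear of everything, and no bystander in the last crop looked moved. The carton, clamp and spray can show only partly there, and I did not measure any bystander.

Two oddities caused no trouble: side forces of up to 5 N while tapping the left ear, and the gripper riding up about 6 mm as it closed on the handle.

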